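# Seal and close a sample pot for counting

## Robot

A 6-joint arm with a two-finger parallel gripper is mounted at the origin on the work surface. World frame = base frame: x ahead of the robot, y to its left, z up, the work surface at z = 0. Lengths are in m, angles in rad, forces in N, time in s.
With the tool pointing down it reaches from about 0.4 to 0.825 m from the base axis. Payload 7 kg.
Tool frame: the origin (TCP) lies at the very end of the fingers, on their centre line; the grasp point (between the pads) lies 19 mm behind it; x points along the fingers, y is the direction in which the jaws open and shut, and the axes are right-handed (so a half turn about x gives the same grasp; the last joint's range is limited). The gripper opens to 88 mm and grips with 3 to 60 N. Pads are 19 mm wide; open, the fingers measure 130 mm over their backs; the gripper's body (78 mm by 193 mm) begins 47 mm behind the grasp point.
Start: joints at [1.57, 0.359, 0.012, 0, -1.224, -0.288], TCP at [0.192, 0.647, 0.227] pointing down, gripper open.
Joint ranges: [-3.07, 3.07], [-1.43, 2.12], [-1.02, 1.25], [-3.03, 1.67], [-3.05, -0], [-3.03, 3.03]. Speed limits (rad/s): [2.39, 2.39, 3.01, 3.14, 3.14, 3.14].

## Interface

Orientations are given as [roll, pitch, yaw] about the fixed x, y, z axes, in that order (R = Rz(yaw) Ry(pitch) Rx(roll)).
In Python, from station import arm, cams gives the robot as it stands. The module is installed in compiled form; this text tells all that it offers.
- The arm moves only by the tool carry_out, never from a script. Its argument "deltas" is a list of rows, each a list of 6 numbers: the shift along the tool's x, y, z in units of 0.04 m (1.0 is 0.04 m), then the turn, a rotation vector about the tool's x, y, z in units of 4 degrees (1.0 is 4 degrees). In form: [[tx, ty, tz, ax, ay, az], ...]. A call has 1 to 5 rows; each row shifts and turns the pose as measured when the row begins, along the tool's axes as they then stand; what a row does not reach is not made up. A row lasts 1/10 s, in which the tool goes at most 50 mm and 8.59 degrees, less where a joint would pass 70% of its speed; a pose out of reach is approached as far as the arm can. A call with a number of a shift or a turn outside -1 to 1 is refused whole. A call with a gripper value outside its range is refused whole. "hand" is the closure, from 0 (fully open) to 1 (shut), set as the call begins (left out, the last holds). The fingers move at their own pace and stop on an object; "newtons" is the grip in N (left out, the last holds). Time passes only in rows, so rows that do not move let the fingers close. It gives the time, the measured TCP pose, the force and the opening at its end, in the units of the state.
- arm.get_state(): the state, without advancing time (a new reading comes with each control period).
- cams.grab_frame(name): name is "scene" or "top" or "wrist"; returns a dict with "pixels" (384x512x3 uint8, red, green, blue), "fx", "fy", "cx", "cy" (pixels), "T" (4x4, takes a point from camera to world coordinates); the wrist camera has in their place "hand_eye" (4x4, takes a point from camera to tool coordinates, whose origin is the TCP and whose axes are the tool frame's). Camera axes: x right, y up, looking along -z (the intrinsics and any distortion apply to the point x, -y, -z); pixel columns grow to the right and rows downward; lengths in m; the calibration is good to about 2 mm. A picture is of the moment at which its call begins: read the wrist's pose just before it. There is no depth.
- arm.job_done(): hands the job in, once; it reports no verdict.
The state is a dict: "t": time; "q": joint angles; "qd": joint speeds; "joint_efforts": joint torques, N m; "eef_pos": TCP position; "ee_rot": TCP orientation; "force": force on the tool from outside, world axes, zero at the start; "moment": the same for the moment, N m; "width": finger opening in m.
Only numpy, scipy, OpenCV 4.12 (cv2) and the standard library are available. Lean on these libraries where they do the work, as an engineer would, in place of code of your own. Each camera call takes 0.05 s, during which the arm holds its last target.

## Task

Close the open sample pot in the clamp: first press its white inner seal down until it is fully home on every side, then bring over the 60 mm black lid with the three grey bars, set it level on the neck, turn it back as far as needed to catch the thread start, and screw it down fully home. Let go of it, and leave the other pots, lids and things on the desk where they are.

Things in the scene. Friction and masses are not known exactly. Their poses are not given: they have to be found in the camera images.
- stand: Fixed aluminium plate, 170 (its x) by 270 (its y) by 8 mm, with an open grey plastic sample pot held upright at its centre; the pot neither moves nor turns. Origin on the table, on the pot's axis, z up. The pot's body is 53 mm across up to 71 mm above the table; above is the neck, 43 mm across, with three equal coarse right-hand threads, 52.6 mm across.
- clamp (a point): Point on the pot's axis at the top of the dark steel clamp jaws, 40 mm above the table; the jaws reach 45 mm from the axis along the stand's y and 37.5 mm along its x. About 100 mm from the axis stand a closed pot (stand's +y side) and a low grey cap (-y side).
- gap (a point): Floor of one of the three gaps between the threads, 23.5 mm from the pot's axis on the stand's +x, 79.5 mm above the table; the others are at 120 and 240 degrees. Each gap is 40 degrees wide. A lid lug dropped in here slides clockwise (seen from above) down a ledge under the next thread, to a hard stop about 90 degrees clockwise of the gap's centre.
- tooth (a point): Top of a stop tooth, 86.5 mm above the table, 95 degrees clockwise from the gap (one per thread, 10 degrees wide). A thread's crest is at 88 mm at its start (20 degrees clockwise of the gap's centre), falling to 83 mm at the tooth. The tooth stops a lid that rides on the crests from going on clockwise: turn it back counter-clockwise until the lugs drop in the gaps.
- mouth (a point): Point on the pot's axis at the top face of the seal when it is home, 95 mm above the table; turns with the stand.
- proud (a point): Point on top of the white seal (disc 35 mm across, 2.8 mm thick, lying on the neck), 14 mm from its centre, in the corner between the stand's +x and +y that stands proud at the start (about 7 mm above its home height, 95 mm). A tight fit: pressed straight down here with closed fingertips it gives at about 6 to 10 N, until both sides are home. Within 55 mm nothing stands higher than the seal.
- seal_a (a joint): how far the seal's +y side still stands up: tilt in rad, 0.14 proud, 0 home; it is stiff and stays where it is pushed
- seal_b (a joint): the same for the seal's +x side: 0.14 proud, 0 home
- lid: Loose black screw lid, right way up: 60 mm across, 23.25 mm high (top plate 4 mm, skirt 2.5 mm thick), about 45 g; origin at the centre of its underside (skirt's lower edge), z up. Inside that edge are three lugs, 20 degrees wide, 3 mm high, at its +x axis and at 120 and 240 degrees; a raised grey radial bar on the top marks each. Grip it by the rim.
- lid_top (a point): Centre of the lid's top face, 23.25 mm above its origin. On the pot the lid's origin is 83 to 88 mm above the table while it rides on the crests; 79.5 mm once dropped in the gaps (lid's x axis along the stand's, or 120 or 240 degrees from it); about 75.8 mm screwed home, about 90 degrees clockwise of the drop-in angle.
- can_a: closed black sample pot, 60 mm across, 55 mm tall, origin at the centre of its underside; a bystander
- can_b: closed black sample pot, 60 mm across, 55 mm tall, origin at the centre of its underside; a bystander
- can_c: closed black sample pot, 60 mm across, 55 mm tall, origin at the centre of its underside; a bystander, on the stand's plate
- small_lid: a smaller plain black lid, 44 mm across, 15 mm high, origin at the centre of its underside; a bystander
- tray_lid: a plain grey cap, 48 mm across, 16 mm high, on the stand's plate, origin at the centre of its underside; a bystander
- mouse: computer mouse, 100 by 58 by 32 mm, origin under its centre; a bystander
- screwdriver: screwdriver lying on the desk, a bystander; origin on its underside
There are look-alikes about, which are no part of the job. What is shaped like the lid but green is not meant.

How it is judged:
On the way, in this order (a step that is already met when the one before it is completed fails the run):
1. the seal is pressed home on every side while the lid is still away from the pot (value of joint each of seal_a, seal_b below 0.025 rad and horizontal distance between lid and stand above 0.05 m), for 0.2 s.
2. the lid sits level on the pot's neck (horizontal distance between lid and stand below 0.004 m and angle between lid's own z axis and vertical below 0.1 rad and z of lid in the frame of stand below 0.09 m), for 0.1 s.
At the end, for the whole second after the job is handed in: The lid is at rest on the pot, released, level within 0.05 rad, centred within 3 mm and screwed down to within 1.2 mm of fully home (origin below 77 mm above the table: at most about 19 degrees short of the stop), with the seal below it pressed home on both sides (both joints under 0.025 rad) (z of lid in the frame of stand below 0.07695 m and horizontal distance between lid and stand below 0.003 m and angle between lid's own z axis and vertical below 0.05 rad and value of joint each of seal_a, seal_b below 0.025 rad and linear speed of lid below 0.01 m/s and contact force between the fingers and lid below 0.1 N); the robot touches nothing.
It fails at once if a closed pot is pushed more than 25 mm or tipped over (distance of any of can_a, can_b, can_c from where it was at the start of the episode above 0.025 m or angle between any of can_a, can_b, can_c's own z axis and vertical above 0.4 rad).
It fails at once if one of the other lids is pushed more than 25 mm or tipped over (distance of any of small_lid, tray_lid from where it was at the start of the episode above 0.025 m or angle between any of small_lid, tray_lid's own z axis and vertical above 0.4 rad).
It fails at once if the mouse or the screwdriver is pushed more than 25 mm (distance of any of mouse, screwdriver from where it was at the start of the episode above 0.025 m).
It also fails if it takes over 51 s, if anything falls off the work surface, if the arm or the gripper's body presses on something with over 40 N, if the wrist force passes 120 N, or if a joint passes its speed limit or range.

## Working session

There is one attempt and no reset: what is moved stays moved. The work goes in short steps, Python scripts to look and compute and a tool call to move; the robot and the scene stay as the last step left them, time stands still between calls to the robot, and variables do not carry over. Pictures are saved under pics/ and viewed, and the job is handed in when it is done.

Besides the shell and the picture viewer there is one more tool, called as name(argument=value, ...) on one line, values as JSON. carry_out: Moves the arm, as the interface text tells. Shifts and turns lie within -1 to 1; 1 stands for 0.04 m of shift or 4 degrees of turn. Its arguments: {"type":"object","properties":{"deltas":{"type":"array","items":{"type":"array","items":{"type":"number","minimum":-1,"maximum":1}}},"hand":{"type":"number"},"newtons":{"type":"number"}},"required":["deltas"]}

```bash
mkdir -p pics; ls; python3 - <<'E'
from station import arm,cams
import cv2
s=arm.get_state();print(s)
for n in("scene","top","wrist"):
    f=cams.grab_frame(n)
    cv2.imwrite(f"pics/{n}0.png",f["pixels"][:,:,::-1])
    print({k:v for k,v in f.items() if k!="pixels"})
E
```

```text
pics
{'t': 0.0, 'q': array([ 1.57008448e+00,  3.59379122e-01,  1.10359530e-02, -3.49838289e-04,
       -1.22409419e+00, -2.88126680e-01]), 'qd': array([-0.00033544,  0.00047412, -0.00120298, -0.00139552, -0.00187579,
        0.00067747]), 'joint_efforts': array([ 1.37433013e-03, -5.82713664e+01,  2.93049073e+01,  6.99698567e+00,
        6.95427079e-03, -1.62337628e-04]), 'eef_pos': array([0.1921359 , 0.64655465, 0.2256178 ]), 'ee_rot': array([ 1.66116642,  1.56912265, -1.7693839 ]), 'force': array([ 0.39992039, -0.53135642,  0.13882983]), 'moment': array([-0.02727468, -0.03089707, -0.03424087]), 'width': 0.08735991486501052}
{'fx': 354.6882831029335, 'fy': 354.6882831029335, 'cx': 259.6179282647534, 'cy': 192.2584853945729, 'T': array([[ 0.41732642, -0.76286828,  0.49383261,  0.97885667],
       [ 0.90875548,  0.35120296, -0.22543282, -0.19175107],
       [-0.00145993,  0.54285216,  0.839827  ,  0.87941785],
       [ 0.        ,  0.        ,  0.        ,  1.        ]])}
{'fx': 411.25663416347345, 'fy': 411.25663416347345, 'cx': 253.42563694321774, 'cy': 199.77924891089253, 'T': array([[ 0.01361888,  0.99037327, -0.13775089,  0.29066783],
       [-0.99989321,  0.01421898,  0.00337331,  0.01967964],
       [ 0.00529951,  0.13769024,  0.99046116,  1.49821799],
       [ 0.        ,  0.        ,  0.        ,  1.        ]])}
{'fx': 276.5995514260005, 'fy': 276.5995514260005, 'cx': 258.1408226978614, 'cy': 189.33800754237677, 'hand_eye': array([[ 8.84357082e-05,  2.65970054e-01, -9.63981288e-01,
        -1.59674773e-01],
       [ 9.99999860e-01,  4.80172321e-04,  2.24223392e-04,
        -8.13617543e-05],
       [ 5.22513840e-04, -9.63981172e-01, -2.65969974e-01,
        -7.12491496e-02],
       [ 0.00000000e+00,  0.00000000e+00,  0.00000000e+00,
         1.00000000e+00]])}
```

View pics/scene0.png

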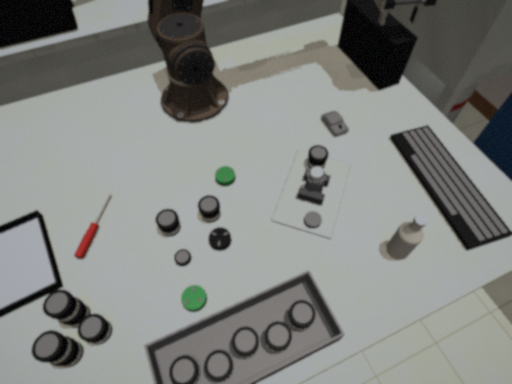

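View pics/top0.png

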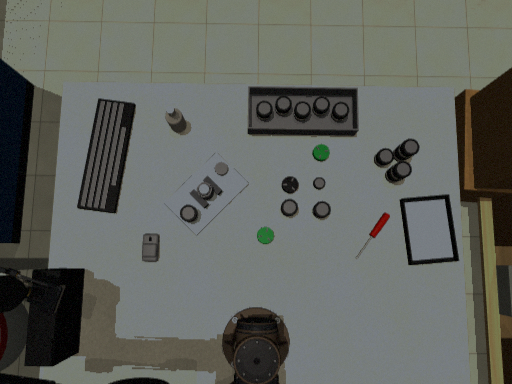

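View pics/wrist0.png

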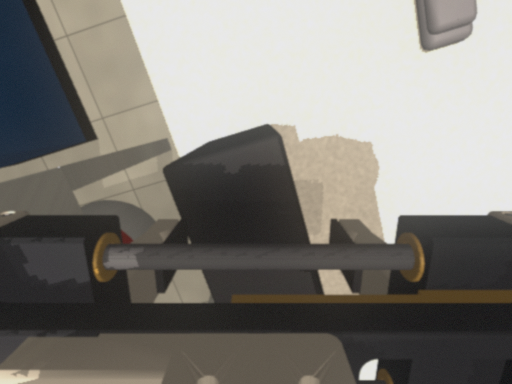

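```bash
cat > h.py <<'E'
import numpy as np, cv2
from scipy.spatial.transform import Rotation as R
from station import arm,cams
def tool(s=None):
    s=s or arm.get_state(); T=np.eye(4); T[:3,:3]=R.from_euler('xyz',s['ee_rot']).as_matrix(); T[:3,3]=s['eef_pos']; return T
def grab(n):
    T=tool() if n=='wrist' else None
    f=cams.grab_frame(n)
    f['W']=T@f['hand_eye'] if n=='wrist' else f['T']; return f
def ray(f,u,v,z):
    d=f['W'][:3,:3]@np.array([(u-f['cx'])/f['fx'],-(v-f['cy'])/f['fy'],-1]); o=f['W'][:3,3]
    return o+d*(z-o[2])/d[2]
def proj(f,p):
    q=f['W'][:3,:3].T@(np.array(p)-f['W'][:3,3]); return np.array([f['cx']+f['fx']*q[0]/-q[2], f['cy']-f['fy']*q[1]/-q[2]])
def save(f,name,box=None,k=1):
    im=f['pixels'][:,:,::-1]
    if box: u0,v0,u1,v1=box; im=im[v0:v1,u0:u1]
    cv2.imwrite('pics/'+name,cv2.resize(im,None,fx=k,fy=k,interpolation=cv2.INTER_CUBIC))
E
python3 - <<'E'
from h import *
f=grab('top'); save(f,'t1.png',(155,145,345,245),4)
g=grab('scene'); save(g,'s1.png',(140,130,360,320),3)
s=arm.get_state();print(tool(s).round(3))
for n,u,v,z in(('lid',290,185,.023),('stand',205,190,.095),('canc',189,213,.06),('tray',221,169,.024)):
    print(n,ray(f,u,v,z).round(3))
for n,u,v,z in(('lid',219.5,239,.023),('stand',317,174,.095),('canc',318,154,.06),('tray',313,219,.024)):
    print(n,ray(g,u,v,z).round(3))
E
```

```text
[[-0.    -0.285 -0.959  0.192]
 [-0.001 -0.959  0.285  0.647]
 [-1.     0.001 -0.     0.226]
 [ 0.     0.     0.     1.   ]]
lid [ 0.552 -0.118  0.023]
stand [0.518 0.183 0.095]
canc [0.441 0.24  0.06 ]
tray [0.608 0.135 0.024]
lid [ 0.565 -0.12   0.023]
stand [0.529 0.185 0.095]
canc [0.447 0.241 0.06 ]
tray [0.616 0.134 0.024]
```

View pics/t1.png

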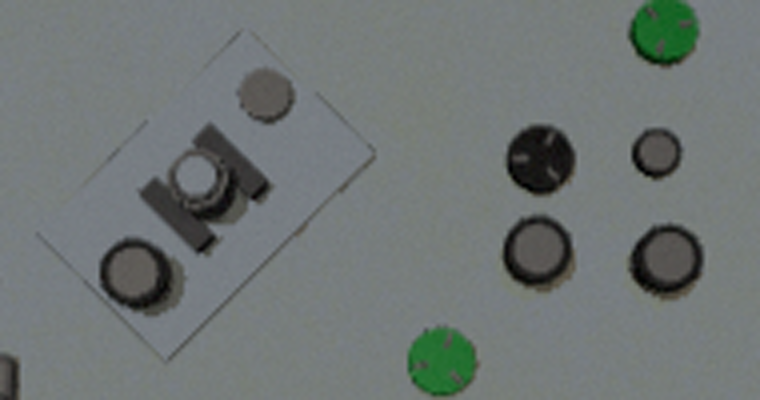

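View pics/s1.png

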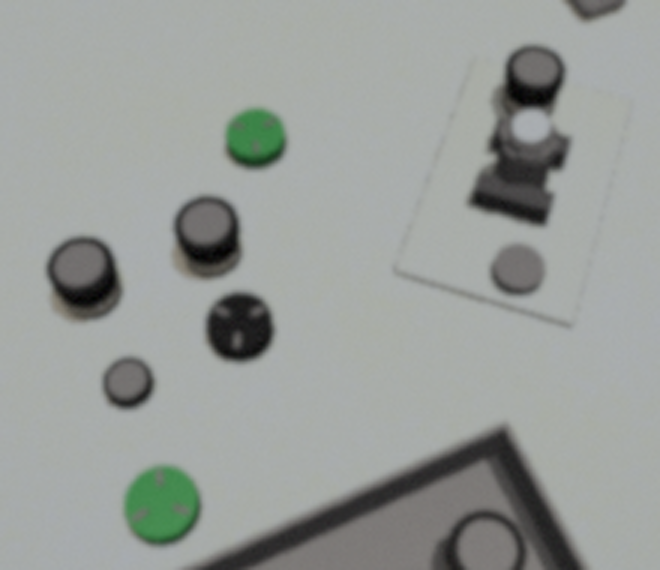

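carry_out(deltas=[[0,0.7,-0.8,0,0,0],[0,0.7,-0.8,0,0,0],[0,0.7,-0.8,0,0,0],[0,0.7,-0.8,0,0,0],[0,0.7,-0.8,0,0,0]], hand=1)

```text
t: 0.75
eef_pos: [0.3062, 0.4648, 0.2235]
ee_rot: [1.765, 1.567, -1.66]
force: [0.5, 0.2, 0.8]
width: 0.0531
```

carry_out(deltas=[[0,0.7,-0.8,0,0,0],[0,0.7,-0.8,0,0,0],[0,0.7,-0.8,0,0,0],[0,0.7,-0.8,0,0,0],[0,0.7,-0.8,0,0,0]])

```text
t: 1.25
eef_pos: [0.4239, 0.2777, 0.225]
ee_rot: [2.354, 1.569, -1.068]
force: [0.5, 0.1, -0.8]
width: 0.0129
```

carry_out(deltas=[[0,0.75,-0.85,0,0,0],[0,0.75,-0.85,0,0,0],[0,0,0,0,0,0],[0,0,0,0,0,0]])

```text
t: 1.65
eef_pos: [0.4758, 0.1931, 0.2257]
ee_rot: [2.956, 1.569, -0.472]
force: [-0.1, 0.4, -0.2]
width: -0.0
```

```bash
python3 - <<'E'
from h import *
s=arm.get_state();print(s['t'],s['q'].round(3),s['force']);print(tool(s).round(4))
f=grab('wrist');save(f,'w1.png',None,1.5)
print(proj(f,(.523,.184,.095)))
E
```

```text
1.65 [ 0.77   0.091 -0.342  0.002 -1.137  0.513] [-0.12740506  0.35575551 -0.20205907]
[[ 1.700e-03 -2.829e-01 -9.592e-01  4.758e-01]
 [-9.000e-04 -9.592e-01  2.829e-01  1.931e-01]
 [-1.000e+00  4.000e-04 -1.900e-03  2.257e-01]
 [ 0.000e+00  0.000e+00  0.000e+00  1.000e+00]]
[253.70405082 136.71696115]
```

View pics/w1.png

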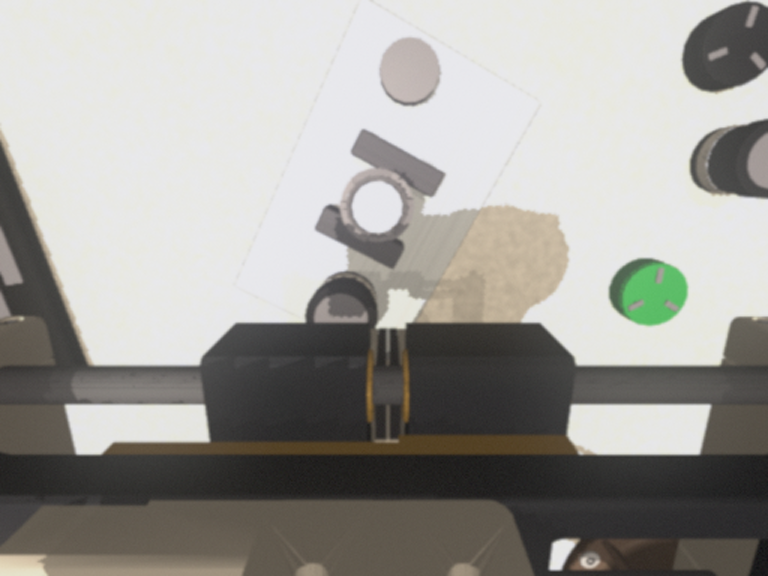

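```bash
python3 - <<'E'
from h import *
f=grab('wrist')
im=f['pixels'];g=cv2.cvtColor(im,cv2.COLOR_RGB2GRAY)
a,b,c=[ray(f,u/1.5,v/1.5,.008) for u,v in((362,1),(540,103),(234,285))]
for d in (b-a,a-c): print(d, np.linalg.norm(d), np.degrees(np.arctan2(d[1],d[0])))
# seal: bright blob near (252,137)
m=(g>200).astype(np.uint8); sub=np.zeros_like(m); cv2.circle(sub,(252,137),19,1,-1)
n,l,st,ce=cv2.connectedComponentsWithStats(m*sub); i=l[137,252]; print('seal',st[i],ce[i],ray(f,*ce[i],.0965), ray(f,*ce[i],.0985))
save(f,'w1z.png',(200,80,310,220),5)
E
```

```text
[-0.11406006 -0.12154667  0.        ] 0.1666832064964486 -133.17998975035175
[ 0.18946857 -0.18564696  0.        ] 0.2652605033263505 -44.416301750038116
seal [235 121  33  34 879] [251.23435722 137.25369738] [0.52309451 0.18691799 0.0965    ] [0.52323698 0.18682572 0.0985    ]
```

View pics/w1z.png

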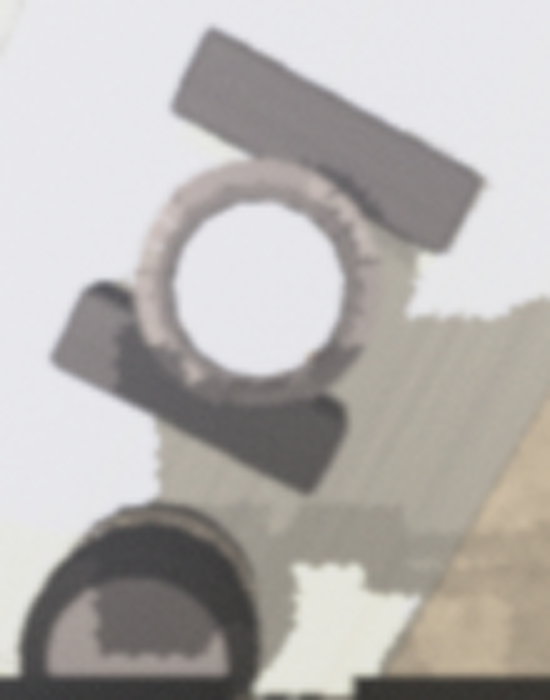

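carry_out(deltas=[[0,-0.26,-0.54,0,0,0],[0,-0.26,-0.53,0,0,0],[0.9,0,0,0,0,0],[0.9,0,0,0,0,0],[0.6,0,0,0,0,0]])

```text
t: 2.25
eef_pos: [0.5246, 0.2112, 0.1319]
ee_rot: [-2.353, 1.559, 0.514]
force: [0.2, 0.5, -0.6]
width: 0.0003
```

carry_out(deltas=[[0,0,0,0,0,0],[0,0,0,0,0,0]])

```text
t: 2.45
eef_pos: [0.522, 0.2124, 0.129]
ee_rot: [-2.526, 1.565, 0.345]
force: [-0.3, 0.7, 0.3]
width: 0.0004
```

```bash
python3 - <<'E'
from h import *
s=arm.get_state();print(s['t'],s['q'].round(3),s['force']);T=tool(s);print(T.round(4))
print('tool delta/0.04',(T[:3,:3].T@(np.array([.5228,.2008,.11])-T[:3,3])/.04).round(3))
E
```

```text
2.45 [ 0.735  0.258 -0.375  0.003 -0.933  0.563] [-0.25876791  0.70792496  0.31938622]
[[ 0.0054 -0.2672 -0.9636  0.522 ]
 [ 0.002  -0.9636  0.2673  0.2124]
 [-1.     -0.0033 -0.0047  0.129 ]
 [ 0.      0.      0.      1.    ]]
tool delta/0.04 [ 0.476  0.275 -0.094]
```

carry_out(deltas=[[0,0.28,-0.09,0,0,0],[0.2,0,0,0,0,0],[0.2,0,0,0,0,0],[0,0,0,0,0,0]])

```text
t: 2.85
eef_pos: [0.524, 0.2025, 0.1166]
ee_rot: [-2.371, 1.558, 0.503]
force: [0.3, 0.7, 0.1]
width: 0.0008
```

carry_out(deltas=[[0.12,0,0,0,0,0],[0.1,0,0,0,0,0],[0.1,0,0,0,0,0],[0.1,0,0,0,0,0]])

```text
t: 3.25
eef_pos: [0.5252, 0.2034, 0.1002]
ee_rot: [-2.347, 1.555, 0.527]
force: [-4.8, 1.7, 7.3]
width: 0.0005
```

carry_out(deltas=[[0.1,0.06,0.04,0,0,0],[0.1,0,0,0,0,0],[0.1,0,0,0,0,0]])

```text
t: 3.55
eef_pos: [0.5254, 0.2034, 0.0933]
ee_rot: [-2.4, 1.549, 0.477]
force: [-23.7, -3.4, 53.9]
width: 0.001
```

carry_out(deltas=[[-0.2,0,0,0,0,0],[-0.5,0,0,0,0,0],[-0.9,0,0,0,0,0],[-0.9,0.3,0.7,0,0,0],[-0.7,0.3,0.7,0,0,0]])

```text
t: 4.05
eef_pos: [0.4618, 0.1929, 0.2201]
ee_rot: [-2.576, 1.557, 0.3]
force: [0.2, 0.2, 0.1]
width: 0.0007
```

```bash
python3 - <<'E'
from h import *
s=arm.get_state();print(s['t'],s['q'].round(3),s['force']);T=tool(s);print(T.round(4))
f=grab('wrist');u,v=proj(f,(.523,.187,.095)).astype(int);print(u,v);save(f,'w2.png',(max(u-80,0),max(v-80,0),u+80,v+80),4)
E
```

```text
4.05 [ 0.794  0.065 -0.387  0.007 -1.107  0.507] [0.24798245 0.19656416 0.06086505]
[[ 0.013  -0.2628 -0.9648  0.4618]
 [ 0.004  -0.9648  0.2629  0.1929]
 [-0.9999 -0.0073 -0.0115  0.2201]
 [ 0.      0.      0.      1.    ]]
248 125
```

View pics/w2.png

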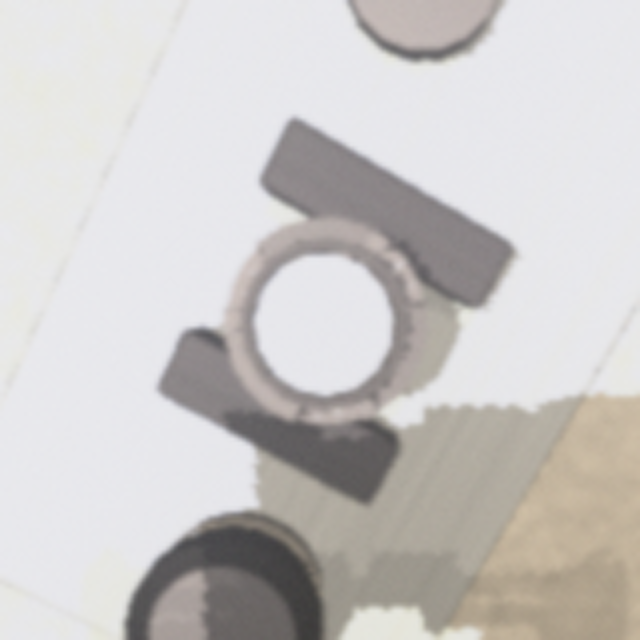

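carry_out(deltas=[[0,0.95,-0.29,0,-0.16,0.1],[0,0.95,-0.29,0,0,0],[0,0.95,-0.29,0,0,0],[0,0.95,-0.29,0,0,0],[0,0.95,-0.29,0,0,0]], hand=0)

```text
t: 4.6
eef_pos: [0.4666, -0.0068, 0.2265]
ee_rot: [-2.207, 1.556, 0.679]
force: [1.9, 0.4, 0.9]
width: 0.0349
```

carry_out(deltas=[[0,0.95,-0.29,0,0,0],[0,0.95,-0.29,0,0,0],[0,0,0,0,0,0],[0,0,0,0,0,0]])

```text
t: 5.0
eef_pos: [0.4689, -0.0936, 0.2249]
ee_rot: [-2.217, 1.556, 0.664]
force: [-0.2, 0.4, 0.1]
width: 0.0669
```

```bash
python3 - <<'E'
from h import *
s=arm.get_state();print(s['t'],s['q'].round(3),s['force'],s['width']);T=tool(s);print(T.round(4))
f=grab('wrist');print(proj(f,(.557,-.118,.023)));save(f,'w3.png',None,1.5)
E
```

```text
5.0 [ 0.21   0.024 -0.413 -0.007 -1.121  1.104] [-0.23867846  0.41399657  0.11176229] 0.06685439921132258
[[ 0.012  -0.2574 -0.9662  0.4689]
 [ 0.0094 -0.9662  0.2575 -0.0936]
 [-0.9999 -0.0121 -0.0091  0.2249]
 [ 0.      0.      0.      1.    ]]
[260.90665403  97.78332707]
```

View pics/w3.png

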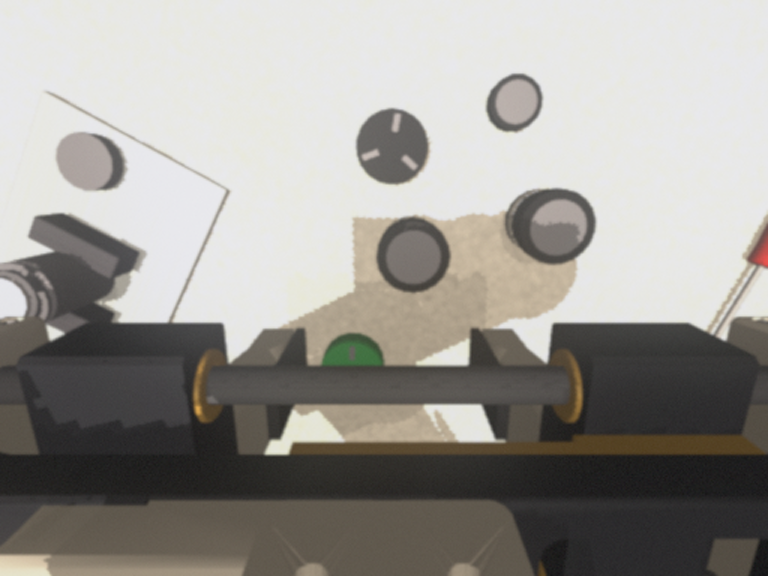

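```bash
python3 - <<'E'
from h import *
f=grab('wrist');im=f['pixels'];g=cv2.cvtColor(im,cv2.COLOR_RGB2GRAY)
save(f,'w3z.png',(225,60,305,135),7)
m=(g<140).astype(np.uint8); m[:, :230]=0;m[:,300:]=0;m[:60]=0;m[130:]=0
m=cv2.morphologyEx(m,cv2.MORPH_CLOSE,np.ones((7,7)))
n,l,st,ce=cv2.connectedComponentsWithStats(m)
i=l[100,262];print(st[i],ce[i])
cs,_=cv2.findContours((l==i).astype(np.uint8),0,1);c=max(cs,key=cv2.contourArea);e=cv2.fitEllipse(c);print(e)
for z in(.012,.023):print(z,ray(f,*e[0],z))
cen=ray(f,*e[0],.0225)
b=((g>140)&(l==i)).astype(np.uint8)
n,l2,st2,ce2=cv2.connectedComponentsWithStats(b)
for k in range(1,n):
    p=ray(f,*ce2[k],.0235);d=p-cen;print(st2[k,4],ce2[k],np.linalg.norm(d)*1e3,np.degrees(np.arctan2(d[1],d[0])))
E
```

```text
[ 238   73   48   50 1834] [261.55507088  97.14449291]
((261.5552673339844, 97.14155578613281), (46.153350830078125, 48.734230041503906), 176.4498291015625)
0.012 [ 0.55809998 -0.11864971  0.012     ]
0.023 [ 0.55744483 -0.11847966  0.023     ]
54 [264.2037037  81.       ] 19.028324532778818 -24.54303016896174
50 [246.46 102.8 ] 20.04769712950315 94.86730879690025
50 [272.8  107.56] 18.88907687283782 -146.3478120646427
```

View pics/w3z.png

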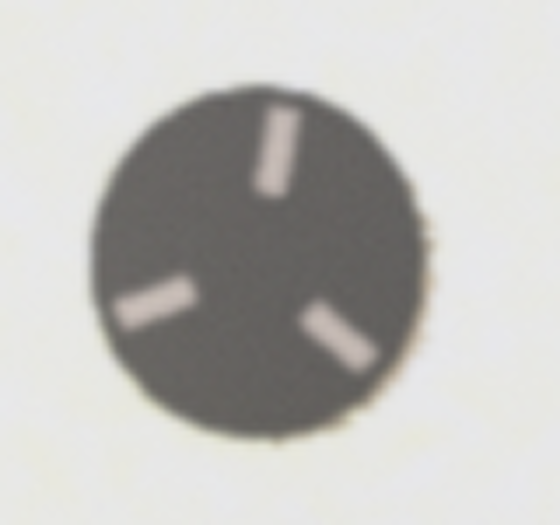

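carry_out(deltas=[[0,0.02,-0.8,0,-0.15,0.2],[0,0.01,-0.8,0,0,0],[0,0,-0.7,0,-0.1,0.1],[0.9,0,0,0,0,0],[0.9,0,0,0,0,0]], hand=0)

```text
t: 5.6
eef_pos: [0.5655, -0.1115, 0.1571]
ee_rot: [2.098, 1.564, -1.291]
force: [-0.2, 0.4, -0.5]
width: 0.0878
```

carry_out(deltas=[[0.9,0,0,0,0,0],[0,0,0,0,0,0],[0,0,0,0,0,0]])

```text
t: 5.9
eef_pos: [0.5643, -0.1078, 0.1162]
ee_rot: [1.169, 1.562, -2.214]
force: [-0.8, -0.4, 0.4]
width: 0.0874
```

```bash
cat > d.py <<'E'
from h import *
import sys
s=arm.get_state();T=tool(s);x,y,z=map(float,sys.argv[1:4])
yaw=np.degrees(np.arctan2(T[1,1],T[0,1]))
print('t',s['t'],'pos',T[:3,3].round(4),'tx',T[:3,0].round(4),'yaw',round(yaw,2),'q',s['q'].round(2),'F',s['force'].round(1),'M',s['moment'].round(2),'w',round(s['width'],4))
print('units',(T[:3,:3].T@(np.array([x,y,z])-T[:3,3])/.04).round(3),'tilt fix',(np.degrees(T[:3,:3].T@np.cross(T[:3,0],[0,0,-1]))/4).round(3))
E
python3 d.py .5577 -.1186 .006
```

```text
t 5.9 pos [ 0.5643 -0.1078  0.1162] tx [-0.0052 -0.0069 -1.    ] yaw -103.86 q [ 0.16  0.29 -0.36  0.01 -0.92  1.17] F [-0.8 -0.4  0.4] M [ 0.02 -0.14  0.  ] w 0.0874
units [2.757 0.28  0.085] tilt fix [ 0.     0.049 -0.114]
```

carry_out(deltas=[[0,0.28,0.09,0,0.05,-0.11],[0.5,0,0,0,0,0],[0.5,0,0,0,0,0],[0.3,0,0,0,0,0],[0,0,0,0,0,0]])

```text
t: 6.4
eef_pos: [0.5635, -0.1173, 0.0732]
ee_rot: [-2.831, 1.555, 0.074]
force: [0.3, -0.0, 0.0]
width: 0.0874
```

```bash
python3 d.py .5577 -.1186 .006
```

```text
t 6.4 pos [ 0.5635 -0.1173  0.0732] tx [ 0.0159  0.0012 -0.9999] yaw -103.59 q [ 0.14  0.33 -0.42  0.   -0.8   1.2 ] F [ 0.3 -0.   0. ] M [ 0.03  0.17 -0.04] w 0.0874
units [1.676 0.074 0.158] tilt fix [-0.    -0.217  0.07 ]
```

carry_out(deltas=[[0,0.07,0.16,0,-0.22,0.07],[0.4,0,0.04,0,-0.1,0],[0.4,0,0.04,0,-0.1,0],[0,0,0,0,0,0]])

```text
t: 6.8
eef_pos: [0.5546, -0.1179, 0.043]
ee_rot: [-0.114, 1.56, 2.791]
force: [-0.3, -1.3, -0.7]
width: 0.0878
```

```bash
python3 d.py .5577 -.1186 .006
```

```text
t 6.8 pos [ 0.5546 -0.1179  0.043 ] tx [-0.0105  0.0038 -0.9999] yaw -103.56 q [ 0.13  0.37 -0.44 -0.01 -0.77  1.21] F [-0.3 -1.3 -0.7] M [-0.07  0.08  0.03] w 0.0878
units [ 0.923  0.    -0.09 ] tilt fix [0.    0.159 0.018]
```

carry_out(deltas=[[0.4,0,-0.08,0,0.1,0],[0.4,0,0,0,0,0],[0.15,0,0,0,0,0],[0,0,0,0,0,0]])

```text
t: 7.2
eef_pos: [0.558, -0.1187, 0.0034]
ee_rot: [-0.103, 1.566, 2.803]
force: [-0.5, -0.6, 0.8]
width: 0.0875
```

```bash
python3 d.py .5577 -.1186 .006
```

```text
t 7.2 pos [ 0.558  -0.1187  0.0034] tx [-0.0044  0.0016 -1.    ] yaw -103.52 q [ 0.13  0.43 -0.47 -0.   -0.67  1.21] F [-0.5 -0.6  0.8] M [ 0.06  0.   -0.  ] w 0.0875
units [-0.065 -0.001  0.007] tilt fix [0.    0.066 0.007]
```

carry_out(deltas=[[-0.06,0,0,0,0.06,0],[0,0,0,0,0,0],[0,0,0,0,0,0],[0,0,0,0,0,0],[0,0,0,0,0,0]], hand=1, newtons=35)

```text
t: 7.7
eef_pos: [0.5595, -0.1186, 0.0084]
ee_rot: [-2.739, 1.567, 0.167]
force: [0.2, 0.3, -1.5]
width: 0.0589
```

```bash
python3 d.py .5577 -.1186 .006
```

```text
t 7.7 pos [ 0.5595 -0.1186  0.0084] tx [ 3.3e-03  6.0e-04 -1.0e+00] yaw -103.49 q [ 0.13  0.42 -0.47 -0.   -0.67  1.2 ] F [ 0.2  0.3 -1.5] M [ 0.01 -0.04 -0.06] w 0.0589
units [0.061 0.01  0.044] tilt fix [-0.    -0.044  0.019]
```

carry_out(deltas=[[-0.4,0,0,0,0,0],[-0.9,0,0,0,0,0],[-0.9,0,0,0,0,0],[-0.9,0,0,0,0,0],[-0.9,0,0,0,0,0]])

```text
t: 8.2
eef_pos: [0.5547, -0.1189, 0.1683]
ee_rot: [0.215, 1.562, 3.12]
force: [1.4, -0.4, -1.1]
width: 0.0594
```

carry_out(deltas=[[0,-0.9,0.33,0,0,0],[0,-0.9,0.33,0,0,0],[0,-0.9,0.33,0,0,0],[0,-0.9,0.33,0,0,0]])

```text
t: 8.6
eef_pos: [0.5405, 0.0341, 0.1765]
ee_rot: [-2.452, 1.566, 0.446]
force: [1.1, 0.1, -1.5]
width: 0.0588
```

```bash
python3 d.py .523 .187 .17; python3 - <<'E'
from h import *
f=grab('wrist');save(f,'w4.png',None,1.5)
E
```

```text
t 8.6 pos [0.5405 0.0341 0.1765] tx [ 0.004   0.0019 -1.    ] yaw -103.97 q [ 0.43  0.18 -0.36 -0.   -1.03  0.9 ] F [ 1.1  0.1 -1.5] M [ 0.01 -0.09  0.  ] w 0.0588
units [ 0.167 -3.603  1.347] tilt fix [-0.    -0.049  0.04 ]
```

View pics/w4.png

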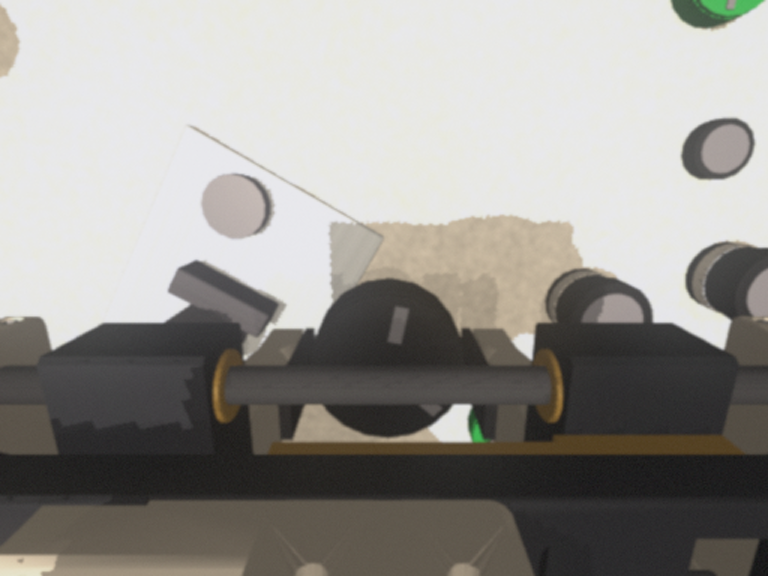

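```bash
python3 - <<'E'
from h import *
f=cams.grab_frame('wrist');H=f['hand_eye']
save({'pixels':f['pixels']},'w4z.png',(190,170,330,310),5)
def rt(u,v,x):
    d=H[:3,:3]@np.array([(u-f['cx'])/f['fx'],-(v-f['cy'])/f['fy'],-1]);o=H[:3,3];return (o+d*(x-o[0])/d[0])*1e3
for x in(-.0149,.0084):
    for v in(280,437):print(x,v,rt(388/1.5,v/1.5,x).round(1))
E
```

```text
-0.0149 280 [-14.9   0.2 -32.8]
-0.0149 437 [-14.9   0.1  32.6]
0.0084 280 [  8.4   0.2 -26.6]
0.0084 437 [ 8.4  0.2 49.4]
```

View pics/w4z.png

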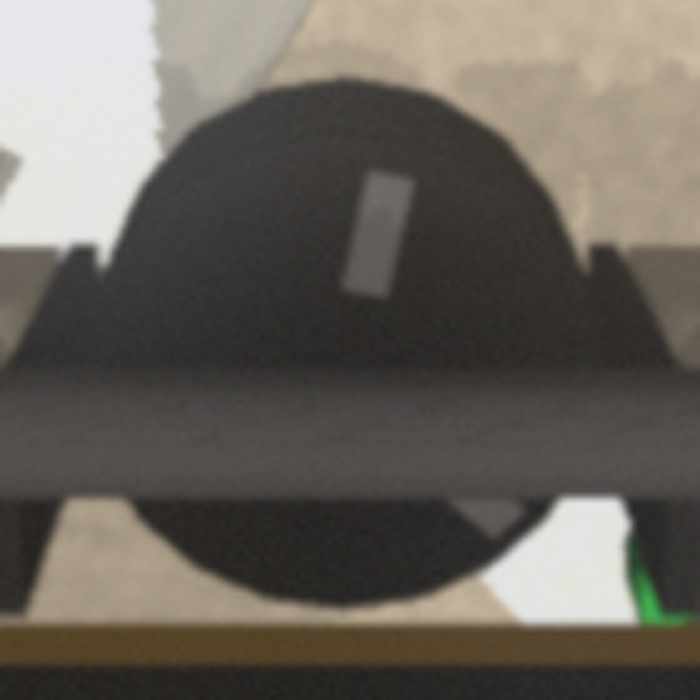

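carry_out(deltas=[[0,-0.9,0.33,0.8,-0.05,0.04],[0,-0.85,0.38,0.9,0,0],[0,-0.83,0.42,0.9,0,0],[0,-0.8,0.45,0.9,0,0]])

```text
t: 9.1
eef_pos: [0.5235, 0.1861, 0.1772]
ee_rot: [-1.495, 1.57, 1.151]
force: [0.6, 0.5, -0.7]
width: 0.0594
```

```bash
python3 d.py .5241 .1849 .13
```

```text
t 9.1 pos [0.5235 0.1861 0.1772] tx [ 3.e-04  6.e-04 -1.e+00] yaw -118.41 q [ 0.69  0.2  -0.32 -0.   -1.04  0.38] F [ 0.6  0.5 -0.7] M [-0.03 -0.14  0.  ] w 0.0594
units [ 1.181  0.021 -0.026] tilt fix [0.    0.001 0.009]
```

carry_out(deltas=[[0,0,0,0.9,0,0],[0,0,0,0.9,0,0],[0,0,0,0.9,0,0],[0,0,0,0.9,0,0],[0,0,0,0.9,0,0]])

```text
t: 9.6
eef_pos: [0.5229, 0.1896, 0.1768]
ee_rot: [0.015, 1.57, 2.338]
force: [0.4, 0.2, -0.5]
width: 0.0595
```

carry_out(deltas=[[0,0,0,0.9,0,0],[0,0,0,0.9,0,0],[0,0,0,0.9,0,0],[0,0,0,0.9,0,0],[0,0,0,0,0,0]])

```text
t: 10.1
eef_pos: [0.5227, 0.1872, 0.1765]
ee_rot: [1.008, 1.569, 3.066]
force: [0.9, -0.5, -0.3]
width: 0.0591
```

```bash
python3 d.py .5241 .1849 .12
```

```text
t 10.1 pos [0.5227 0.1872 0.1765] tx [-1.8e-03  1.0e-04 -1.0e+00] yaw -152.04 q [ 0.7   0.2  -0.32 -0.   -1.04 -0.21] F [ 0.9 -0.5 -0.3] M [ 0.06 -0.03  0.04] w 0.0591
units [ 1.414 -0.006 -0.068] tilt fix [-0.     0.014 -0.022]
```

carry_out(deltas=[[0.6,0,-0.07,0,0,0],[0.5,0,0,0,0,0],[0.3,0,0,0,0,0],[0,0,0,0,0,0]])

```text
t: 10.5
eef_pos: [0.5248, 0.1838, 0.1199]
ee_rot: [-0.527, 1.569, 1.538]
force: [0.6, 0.3, -0.2]
width: 0.0594
```

```bash
python3 d.py .5241 .1849 .105;  python3 - <<'E'
from h import *
f=grab('wrist');save(f,'w5.png',None,1.5)
f=grab('scene');save(f,'s5.png',(260,100,380,250),4)
E
```

```text
t 10.5 pos [0.5248 0.1838 0.1199] tx [ 0.      0.0014 -1.    ] yaw -151.69 q [ 0.69  0.26 -0.4  -0.   -0.92 -0.19] F [ 0.6  0.3 -0.2] M [-0.02 -0.02 -0.02] w 0.0594
units [0.372 0.003 0.032] tilt fix [0.    0.017 0.01 ]
```

View pics/w5.png

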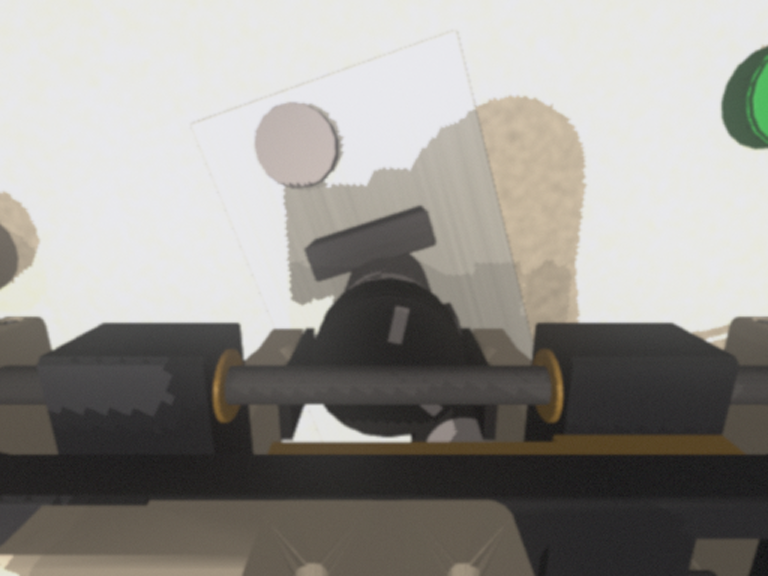

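View pics/s5.png

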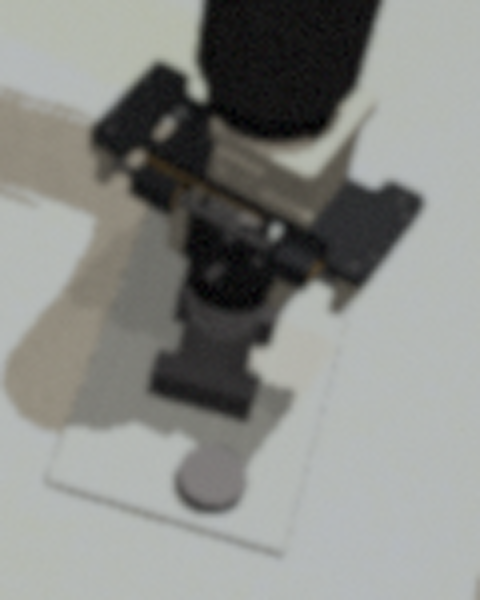

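carry_out(deltas=[[0.2,0,0.03,0,0,0],[0.12,0,0,0,0,0],[0.1,0,0,0,0,0]])

```text
t: 10.9
eef_pos: [0.5269, 0.1868, 0.1064]
ee_rot: [-1.383, 1.563, 0.683]
force: [0.5, 0.5, -0.4]
width: 0.0594
```

```bash
python3 d.py .5241 .1849 .088
```

```text
t 10.9 pos [0.5269 0.1868 0.1064] tx [ 0.0064  0.0052 -1.    ] yaw -151.62 q [ 0.69  0.27 -0.41  0.   -0.88 -0.2 ] F [ 0.5  0.5 -0.4] M [-0.03  0.04 -0.  ] w 0.0594
units [ 0.459  0.087 -0.009] tilt fix [0.    0.022 0.117]
```

carry_out(deltas=[[0.05,0.08,0,0,0.02,0.12],[0.05,0.03,0,0,0,0],[0.1,0.02,0,0,0,0]])

```text
t: 11.2
eef_pos: [0.5221, 0.1844, 0.098]
ee_rot: [1.525, 1.57, -2.692]
force: [0.5, 0.0, 5.9]
width: 0.0595
```

```bash
python3 d.py .5241 .1849 .088
```

```text
t 11.2 pos [0.5221 0.1844 0.098 ] tx [-4.e-04 -2.e-04 -1.e+00] yaw -151.6 q [ 0.69  0.28 -0.42 -0.   -0.87 -0.2 ] F [0.5 0.  5.9] M [ 0.08 -0.45 -0.07] w 0.0595
units [ 0.25  -0.05  -0.012] tilt fix [-0.     0.    -0.007]
```

carry_out(deltas=[[0,-0.05,-0.01,0,0,0],[0.05,0,0,0,0,0],[0.05,0,0,0,0,0]])

```text
t: 11.5
eef_pos: [0.5242, 0.1851, 0.0937]
ee_rot: [1.339, 1.571, -2.878]
force: [0.3, -0.1, -0.4]
width: 0.0596
```

```bash
python3 d.py .5241 .1849 .088
```

```text
t 11.5 pos [0.5242 0.1851 0.0937] tx [-3.e-04 -1.e-04 -1.e+00] yaw -151.59 q [ 0.69  0.29 -0.42 -0.   -0.86 -0.2 ] F [ 0.3 -0.1 -0.4] M [ 0.03  0.01 -0.01] w 0.0596
units [ 0.142  0.004 -0.002] tilt fix [ 0.     0.001 -0.004]
```

carry_out(deltas=[[0.05,0,0,0,0,0],[0.05,0,0,0,0,0],[0.05,0,0,0,0,0]])

```text
t: 11.8
eef_pos: [0.5241, 0.1849, 0.0873]
ee_rot: [1.696, 1.57, -2.52]
force: [-8.2, -1.4, 23.2]
width: 0.0597
```

```bash
python3 d.py .5241 .1849 .088
```

```text
t 11.8 pos [0.5241 0.1849 0.0873] tx [-5.e-04 -4.e-04 -1.e+00] yaw -151.59 q [ 0.69  0.3  -0.43 -0.   -0.84 -0.2 ] F [-8.2 -1.4 23.2] M [-0.18  3.11  0.07] w 0.0597
units [-0.018  0.001  0.   ] tilt fix [ 0.    -0.001 -0.009]
```

carry_out(deltas=[[-0.02,0,0,0.5,0,0],[0,0.004,0,1,0,0],[0.005,0.004,0,1,0,0]])

```text
t: 12.1
eef_pos: [0.5239, 0.1848, 0.0879]
ee_rot: [2.216, 1.57, -2.18]
force: [-0.1, -0.2, -0.7]
width: 0.059
```

```bash
cat > d2.py <<'E'
from h import *
import sys
s=arm.get_state();T=tool(s);yaw=np.degrees(np.arctan2(T[1,1],T[0,1]))
c=T[:3,3]+.0024*T[:3,2]
print('t',round(s['t'],2),'lid',c.round(4),'lidz',round(T[2,3]-.0084,4),'tx',T[:3,0].round(4),'yaw',round(yaw,2),'q6',s['q'][5].round(2),'F',s['force'].round(1),'M',s['moment'].round(2),'w',round(s['width'],4))
E
python3 d2.py
```

```text
t 12.1 lid [0.5232 0.1871 0.0879] lidz 0.0795 tx [-3.e-04 -4.e-04 -1.e+00] yaw -161.85 q6 -0.37 F [-0.1 -0.2 -0.7] M [ 0.11 -0.02 -0.  ] w 0.059
```

Lid bottomed in the gaps at 79.5 mm with no residual force. Screwing clockwise.

carry_out(deltas=[[0.005,0.004,0,1,0,0],[0.005,0.004,0,1,0,0],[0.005,0.004,0,1,0,0],[0.005,0.004,0,1,0,0],[0.005,0.004,0,1,0,0]])

```text
t: 12.6
eef_pos: [0.5242, 0.1852, 0.0875]
ee_rot: [-1.331, 1.569, 0.194]
force: [0.5, 0.3, 0.7]
width: 0.0593
```

```bash
python3 d2.py
```

```text
t 12.6 lid [0.5243 0.1876 0.0875] lidz 0.0791 tx [ 2.e-03  4.e-04 -1.e+00] yaw 177.35 q6 -0.74 F [0.5 0.3 0.7] M [-0.01 -0.15  0.02] w 0.0593
```

carry_out(deltas=[[0.02,0.004,0,1,0,0],[0.015,0.004,0,1,0,0],[0.015,0.004,0,1,0,0],[0.015,0.004,0,1,0,0],[0.015,0.004,0,1,0,0]])

```text
t: 13.1
eef_pos: [0.5236, 0.1852, 0.0861]
ee_rot: [-1.158, 1.568, 0.005]
force: [-1.0, -0.4, 2.8]
width: 0.0597
```

```bash
python3 d2.py
```

```text
t 13.1 lid [0.5246 0.1874 0.0861] lidz 0.0777 tx [ 0.0032  0.     -1.    ] yaw 156.59 q6 -1.1 F [-1.  -0.4  2.8] M [-0.01  0.58  0.07] w 0.0597
```

carry_out(deltas=[[0.015,0.004,0,1,0,0],[0.015,0.004,0,1,0,0],[0.015,0.004,0,1,0,0],[0.012,0.004,0,1,0,0],[0.01,0.004,0,1,0,0]])

```text
t: 13.6
eef_pos: [0.5231, 0.1856, 0.0849]
ee_rot: [-0.839, 1.567, -0.04]
force: [-0.1, -0.0, 1.6]
width: 0.0593
```

```bash
python3 d2.py
```

```text
t 13.6 lid [0.5247 0.1873 0.0849] lidz 0.0765 tx [ 4.3e-03 -2.0e-04 -1.0e+00] yaw 135.81 q6 -1.47 F [-0.1 -0.   1.6] M [0.   0.25 0.05] w 0.0593
```

carry_out(deltas=[[0.012,0.004,0,1,0,0],[0.012,0.004,0,1,0,0],[0.012,0.004,0,1,0,0],[0.01,0.004,0,0.8,0,0]])

```text
t: 14.0
eef_pos: [0.5225, 0.186, 0.0838]
ee_rot: [-0.62, 1.566, -0.097]
force: [-5.8, 2.1, 6.0]
width: 0.0594
```

```bash
python3 d2.py
```

```text
t 14.0 lid [0.5245 0.1872 0.0838] lidz 0.0754 tx [ 4.4e-03 -4.0e-04 -1.0e+00] yaw 119.97 q6 -1.75 F [-5.8  2.1  6. ] M [1.01 1.99 0.22] w 0.0594
```

carry_out(deltas=[[0,0,0,0.8,0,0],[0,0,0,0.8,0,0]])

```text
t: 14.2
eef_pos: [0.5218, 0.1864, 0.0839]
ee_rot: [-0.588, 1.567, -0.177]
force: [1.4, -0.7, -0.1]
width: 0.0596
```

```bash
python3 d2.py
```

```text
t 14.2 lid [0.524  0.1874 0.0839] lidz 0.0755 tx [ 3.8e-03 -7.0e-04 -1.0e+00] yaw 113.52 q6 -1.86 F [ 1.4 -0.7 -0.1] M [-0.04 -0.29  1.53] w 0.0596
```

carry_out(deltas=[[0,0,0,0,0,0],[0,0,0,0,0,0],[0,0,0,0,0,0],[0,0,0,0,0,0]], hand=0)

```text
t: 14.6
eef_pos: [0.5219, 0.1865, 0.0838]
ee_rot: [-0.517, 1.567, -0.105]
force: [-0.6, -0.5, -0.4]
width: 0.0849
```

carry_out(deltas=[[-0.3,0,0,0,0,0],[-0.7,0,0,0,0,0],[-0.9,0,0,0,0,0],[-0.9,0,0,0,0,0],[0,0,0,0,0,0]])

```text
t: 15.1
eef_pos: [0.5214, 0.1857, 0.2023]
ee_rot: [-1.049, 1.567, -0.635]
force: [0.3, 0.2, -0.9]
width: 0.0876
```

carry_out(deltas=[[0,0,0.7,0,0,0],[0,0,0.7,0,0,0],[-0.4,0,0.7,0,0,0],[0,0,0,0,0,0]])

```text
t: 15.5
eef_pos: [0.6008, 0.2205, 0.2252]
ee_rot: [-0.168, 1.561, 0.247]
force: [-0.6, -0.2, -1.0]
width: 0.0877
```

```bash
python3 d2.py; python3 - <<'E'
from h import *
f=grab('wrist');save(f,'w6.png',None,1.5)
f=grab('scene');save(f,'s6.png',(230,100,380,250),4)
E
```

```text
t 15.5 lid [0.603  0.2214 0.2252] lidz 0.2168 tx [ 0.0091  0.0023 -1.    ] yaw 113.79 q6 -1.82 F [-0.6 -0.2 -1. ] M [ 0.07 -0.1  -0.  ] w 0.0877
```

View pics/w6.png

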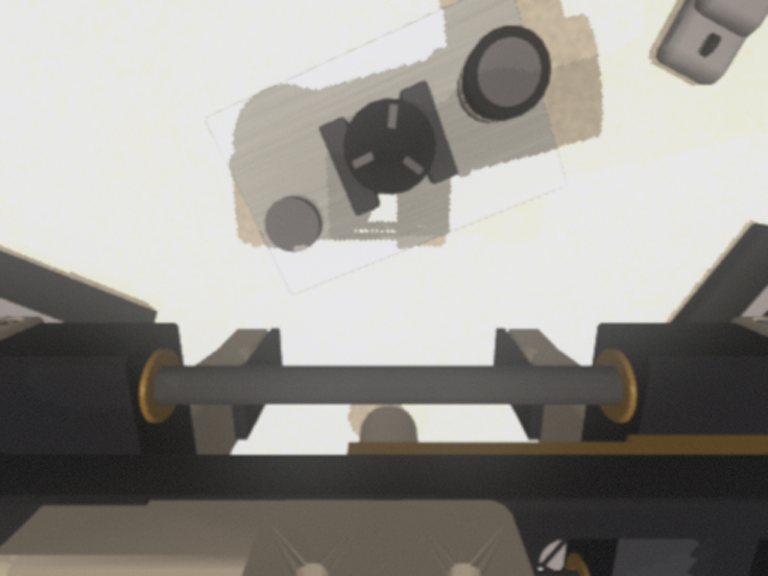

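View pics/s6.png

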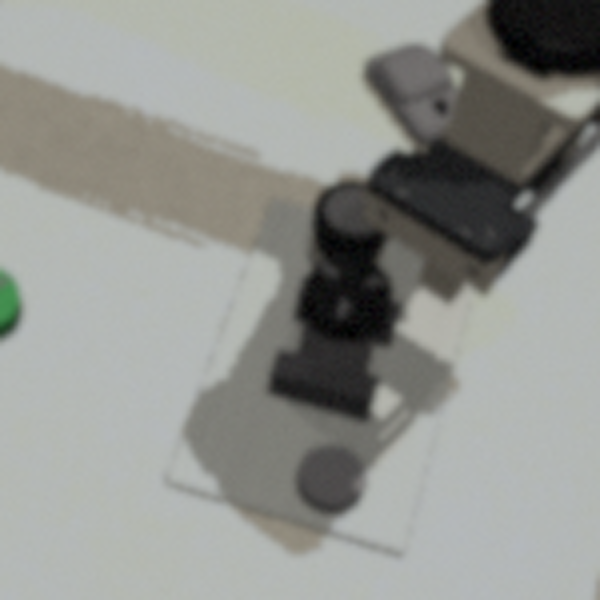

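```bash
python3 - <<'E'
from h import *
f=grab('wrist')
c=ray(f,389/1.5,146/1.5,.098);print(c)
for u,v in((392,116),(362,159),(412,165)):
    d=ray(f,u/1.5,v/1.5,.099)-c;print(np.degrees(np.arctan2(d[1],d[0])))
s=arm.get_state();print(s['force'],s['qd'].round(3))
print(arm.job_done())
E
```

```text
[0.51842138 0.18578565 0.098     ]
-162.23167161355232
-41.571102310825786
75.49829592424261
[-0.36819207  0.67899126 -0.03757335] [ 0.002 -0.01  -0.018  0.     0.003 -0.001]
the job is handed in; nothing more can be done
None
```

The job is handed in at about 15.6 s of the 51 s allowed. No verdict is reported, so success rests on the checks below.

**What I did**
- **Seal:** I pressed the proud corner with closed fingertips. It gave at about 7 N, and the press ended at 54 N against a hard stop at about 93–95 mm.
- **Lid:** I picked up the black lid with three grey bars, turned it to the drop-in angle and lowered it. It bottomed in the gaps at 79.5 mm.
- **Screwing:** I turned it about 90° clockwise until it hit the stop, where the moment rose to 1.5 N m. I then let go and backed off.

**Last checks**
- **Height:** the lid's origin was about 75.5 mm from the tool height, against 75.8 mm expected and a 77 mm limit.
- **Angle:** the bars read 75°, -42° and -162°. Fully home should be 76°, -44° and -164°, so they agree to about 2°.
- **Surroundings:** the lid looks level. The closed pot and the grey cap on the plate look unmoved in the final pictures. The gripper is open and clear. The items elsewhere on the desk are mostly out of the final frames, so I did not check them again.

**What disagreed or was not measured**
- **Centring:** the last wrist view put the lid about 5 mm from my earlier pot estimate in x. The tool was tilted about 0.5° then and still settling slightly. I take this as measurement error, because the lid was on the thread and at the stop.
- **Seal joints:** I could not measure these directly. I judged them from the press force, the press depth and how the seal looked afterwards.

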